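# Set and lock the spring pressure of a splint mill

### The job

Set the spring pressure of the splint mill: turn the round knob on top clockwise until the pointed end of the spring leaf has come down level with the nose of the index clip on the gauge post, without running well past it. Then lock the screw: press the lever down on to its stop, tighten it with a steady push of about 20 newtons, never 40, and leave it down. Grip the knob firmly but do not crush it, touch neither the leaf nor the index clip, and leave the things lying about where they are.

Things in the scene. Friction and masses are not known exactly. Their poses are not given: they have to be found in the camera images.
- mill: Bench-top mill for flattening cane splints, bolted down: dark wooden board 190 x 430 x 20 mm with a grey cast frame. Origin on the table top, under the knob's axis; the board reaches 95 mm to either side along x, and from -165 to +265 mm along y (a wheel's handle to -223 mm, 108 mm up). x: away from the lever's free end; y: from the knob along the leaf to the gauge post; z up.
- knob: Round fluted black knob, 48 mm across, 33 mm high, on top of the bridge. Origin on its upright axis at its underside, 217 mm above the table, 10 mm above the bridge's flat top. It does not rise or sink. Clockwise from above sinks the pointer 7.1 mm per rad; 3.4 rad at most from slack. Takes 0.5 N m, rising to 0.9; stays where left. A grip of 20 N a finger can slip, over 80 N a finger crushes it.
- leaf: The sprung member: a straight steel leaf spring 32 mm wide, 5 mm thick, 158 mm above the table, slack at the start. It runs along the mill's y from a heel block, under the bridge, to a narrow point; a steel roller hangs under it. Origin at its root, 70 mm from the knob's axis towards -y; x axis as the mill's.
- pointer (a point): The leaf's pointed end (3 mm thick, 6 mm wide), 260 mm from its root; the point is the middle of its end. It sinks as the knob is turned.
- index: Small brass clip 32 x 13 x 11 mm on the flat aluminium gauge post at the leaf's pointed end, held by friction 10 to 18 mm below the slack leaf. Origin at its middle, 219.5 mm from the knob's axis.
- index_nose (a point): End of the clip's nose (3 mm thick), which points back at the leaf's pointed end across a gap of 2 to 3 mm: the set mark. Only heights are compared; z up.
- lever: Lock lever on the bridge: round black handle 20 mm thick, free end to the mill's -x, at the start 31 to 58 degrees above level. Origin on its pivot, 52 mm to -x and 25.5 mm to -y of the knob's axis, 196 mm up. Pressed at its end it swings down in the mill's xz plane against 4 to 8 N to a firm stop (differs each time) and stays. Over 15 N on the stop tightens it; over 40 N breaks it.
- lever_end (a point): Point on the middle line of the lever's handle, 74 mm from the pivot, 9 mm short of the free end; the handle's radius there is 10 mm. On the stop it is 192 to 211 mm above the table (lever 3 degrees below to 12 above level).

How it is judged:
On the way, in this order (a step that is already met when the one before it is completed fails the run):
1. the leaf's pointed end is level with the index nose, within 2 mm (z of pointer in the frame of index_nose between -0.002 and 0.002 m), for 0.3 s.
2. the lock lever has been swung past half way down (z of lever_end in the frame of mill below 0.225 m), for 0.05 s.
3. the lever is down and pressed against its stop with more than 15 N (z of lever_end in the frame of mill below 0.2145 m and contact force between anything else and lever above 15 N), for 0.1 s.
At the end, for the whole second after the job is handed in: The leaf's pointed end is level with the index nose within 2 mm, and the lock lever is down on its stop (its end point no more than 214.5 mm up, as the stop is at 192 to 211 mm) (all of step 1 and z of lever_end in the frame of mill below 0.2145 m); the robot touches nothing.
It fails at once if the knob is crushed (contact force between anything else and knob above 170 N).
It fails at once if the lever is pressed with more than 40 N (contact force between anything else and lever above 40 N).
It fails at once if the leaf's pointed end runs more than 5 mm below the index nose (z of pointer in the frame of index_nose below -0.005 m).
It fails at once if the leaf or the index clip is touched (contact force between anything else and leaf above 1 N or contact force between anything else and index above 1 N).
It fails at once if one of the things lying about is moved by more than 30 mm (distance of any of spoon, awl, hoop, mallet, glue, mug, basket, mould from where it was at the start of the episode above 0.03 m).
It also fails if it takes over 58 s, if anything falls off the work surface, if the arm or the gripper's body presses on something with over 40 N, if the wrist force passes 120 N, or if a joint passes its speed limit or range.

### The arm

A 7-joint arm with a two-finger parallel gripper is mounted at the origin on the work surface. World frame = base frame: x ahead of the robot, y to its left, z up, the work surface at z = 0. Lengths are in m, angles in rad, forces in N, time in s.
With the tool pointing down it reaches from about 0.4 to 0.85 m from the base axis. Payload 10.4 kg.
Tool frame: the origin (TCP) lies midway between the tips of the shut fingers; the grasp point (between the pads) lies 19 mm behind it; z points along the fingers, y is the line along which they close (so a half turn about z gives the same grasp; the last joint's range is limited). The gripper opens to 87 mm and grips with 3 to 60 N. Pads are 19 mm wide; open, the fingers measure 117 mm over their backs; the gripper's body (75 mm by 190 mm) begins 51 mm behind the grasp point.
Start: joints at [1.165, 0.332, -0.065, 1.46, 0.022, 1.35, -0.088], TCP at [0.233, -0.58, 0.223] pointing down, gripper open.
Joint ranges: [-2.6, 2.6], [-0.5, 2.12], [-1.47, 1.34], [0.16, 2.42], [-1.27, 4.41], [0.06, 2.06], [-2.6, 2.6]. Speed limits (rad/s): [2.22, 2.22, 2.79, 2.79, 3.14, 3.14, 3.14].

### API

Orientations are given as a unit quaternion [x, y, z, w].
In Python, from bench import r gives the robot as it stands.
- The arm moves only by the tool arm_command, never from a script. Its arguments are lists of equal length, an entry for each row: "xyz": the shift along the world's x, y, z in m, a list of three; "rot": the turn, a rotation vector about the world's x, y, z in rad, a list of three. In form: {"xyz": [[tx, ty, tz], ...], "rot": [[ax, ay, az], ...]}. A call has 1 to 20 rows; each row is the pose to reach, as a shift and turn from the pose commanded when the call began; what a row does not reach only later rows make up. A row lasts 1/12 s, in which the tool goes at most 41.7 mm and 7.16 degrees, less where a joint would pass 70% of its speed; a pose out of reach is approached as far as the arm can. A call with a gripper value outside its range is refused whole. "grip" is the opening, from 0 (shut) to 1 (fully open), set as the call begins (left out, the last holds). The fingers move at their own pace and stop on an object; "squeeze" is the grip in N (left out, the last holds). Time passes only in rows, so rows that repeat a pose let the fingers close. It gives the time, the measured TCP pose, the force, the opening and the grip force at its end, in the units of the state.
- r.read_state(): the state, without advancing time (a new reading comes with each control period).
- r.camera(name): name is "side" or "top"; returns the picture (400x640x3 uint8, red, green, blue); there is no depth.
- r.camera_model(name): a dict with "fx", "fy", "cx", "cy" (pixels), "T" (4x4, takes a point from camera to world coordinates). Camera axes: x right, y up, looking along -z (the intrinsics and any distortion apply to the point x, -y, -z); pixel columns grow to the right and rows downward; lengths in m; the calibration is good to about 2 mm. A picture is of the moment at which its call begins. camera_model takes no time and is no camera call.
- r.close_job(): hands the job in; it is judged then, once.
Trained networks look in the newest picture that a camera, given by its name, has taken for a name from the list of things; names that differ only in an ending like _2 or _b are one class to them, and where a whole thing is asked for, a point or a joint stands for the part that bears it (a point fixed in the world has none). Each returns a list of dicts, best first, with "conf" (0 to 1); they miss things now and then, are a little off and sometimes report something else, mostly with a low value. They report only what shows in the picture. A call takes as long as a camera call.
- r.look_for(label, camera): "at" ([x, y, z] in m, in the coordinates of the camera as it stood for that picture, good to about 4 mm: the middle of the surface that is visible of it).
- r.spot_point(label, camera): "at" ([x, y, z] in m, in the coordinates of the camera as it stood for that picture, good to about 4 mm: a listed point, or the origin of a listed thing).
The state is a dict: "time": time; "joint_positions": joint angles; "joint_vel": joint speeds; "joint_torque": joint torques, N m; "ee_pos": TCP position; "eef_rot": TCP orientation; "ft_force": force on the tool from outside, world axes, zero at the start; "torque": the same for the moment, N m; "width": finger opening in m; "grip_force": force on a finger pad.
Only numpy, scipy, OpenCV 4.12 (cv2) and the standard library are available. Lean on these libraries where they do the work, as an engineer would, in place of code of your own. Each camera call takes 0.05 s, during which the arm holds its last target. There are 200 camera calls.

## Working session

There is one attempt and no reset: what is moved stays moved. The work goes in short steps, Python scripts to look and compute and a tool call to move; the robot and the scene stay as the last step left them, time stands still between calls to the robot, and variables do not carry over. Pictures are saved under pics/ and viewed, at most 10 in all, crops included, and the job is handed in when it is done.

Besides the shell and the picture viewer there is one more tool, called after "Call:" as a command line: name --argument value ..., lists and objects as JSON in quotes. arm_command: Moves the arm, as the interface text tells. Its arguments: {"type":"object","properties":{"xyz":{"type":"array"},"rot":{"type":"array"},"grip":{"type":"number"},"squeeze":{"type":"number"}},"required":["xyz","rot"]}

```bash
mkdir -p pics; cat > h.py <<'E'
from bench import r
import numpy as np, cv2
def w(cam,p):
    T=np.array(r.camera_model(cam)["T"]); return (T@np.r_[p,1])[:3]
def pix(cam,P):
    m=r.camera_model(cam); q=np.linalg.inv(np.array(m["T"]))@np.r_[P,1]
    return np.round([m["cx"]+m["fx"]*q[0]/-q[2], m["cy"]+m["fy"]*q[1]/q[2]],1)
def snap(cam,name=None):
    im=r.camera(cam)
    if name: cv2.imwrite("pics/"+name,cv2.cvtColor(im,cv2.COLOR_RGB2BGR))
    return im
E
python3 - <<'E'
from h import *
for c in("side","top"):
    snap(c,c+"1.png"); m=r.camera_model(c); print(c,{k:(np.round(v,3).tolist()) for k,v in m.items()})
    for f in("spot_point","look_for"):
        for l in("mill","knob","leaf","pointer","index","index_nose","lever","lever_end"):
            if f=="look_for" and l not in("knob","index","lever"): continue
            for d in getattr(r,f)(l,c)[:2]:
                P=w(c,d["at"]); print(c,f,l,round(d["conf"],2),P.round(4),pix(c,P))
print(r.read_state())
E
```

```text
side {'fx': 469.698, 'fy': 469.698, 'cx': 319.844, 'cy': 200.315, 'T': [[0.962, 0.176, -0.209, 0.402], [-0.272, 0.561, -0.782, -0.643], [-0.02, 0.809, 0.588, 0.706], [0.0, 0.0, 0.0, 1.0]]}
side spot_point mill 0.72 [ 0.6163 -0.1286 -0.0033] [363.5 334.9]
side spot_point knob 0.57 [ 0.6188 -0.1248  0.2226] [369.2 240. ]
side spot_point leaf 0.63 [ 0.6325 -0.1892  0.1621] [390.8 294.5]
side spot_point pointer 0.8 [0.5763 0.0605 0.162 ] [313.2 207.8]
side spot_point index 0.43 [0.5723 0.0943 0.1468] [307.  204.6]
side spot_point index 0.42 [ 0.5131 -0.1703  0.2442] [310.9 263. ]
side spot_point index_nose 0.61 [0.5757 0.067  0.1483] [312.2 211.6]
side spot_point lever 0.62 [ 0.5722 -0.1558  0.1975] [347.  271.2]
side spot_point lever_end 0.81 [ 0.5141 -0.1668  0.2449] [311. 261.]
side spot_point lever_end 0.21 [0.5705 0.0927 0.1503] [306.3 203.8]
side look_for knob 0.92 [ 0.6168 -0.1398  0.2501] [372.2 232.6]
side look_for knob 0.47 [ 0.6064 -0.0615  0.1634] [348.2 244.4]
side look_for index 0.56 [0.5659 0.0819 0.1502] [305.4 207.3]
side look_for lever 0.94 [ 0.5368 -0.1682  0.231 ] [32
[... 1067 characters left out ...]
oint_positions': array([ 1.16537141,  0.33221724, -0.06470559,  1.46012175,  0.02157249,
        1.34985619, -0.08848352]), 'joint_vel': array([ 0.00018439,  0.00113114,  0.00167503, -0.00067337,  0.00123465,
        0.00050404,  0.00030102]), 'joint_torque': array([ 2.22227718e-04, -6.23036313e+01,  2.45871325e-02, -3.90119004e+01,
       -6.11554761e-02,  3.14164732e-02,  1.43401587e-05]), 'ee_pos': array([ 0.23350307, -0.57976993,  0.22255436]), 'eef_rot': array([9.81734650e-01, 1.90255288e-01, 3.27270044e-05, 3.88438936e-05]), 'ft_force': array([-0.38137612,  0.09688042, -1.28014895]), 'torque': array([0.01593458, 0.01096796, 0.06787976]), 'grip_force': 0.0, 'width': 0.08698591155374379}
```

View pics/side1.png

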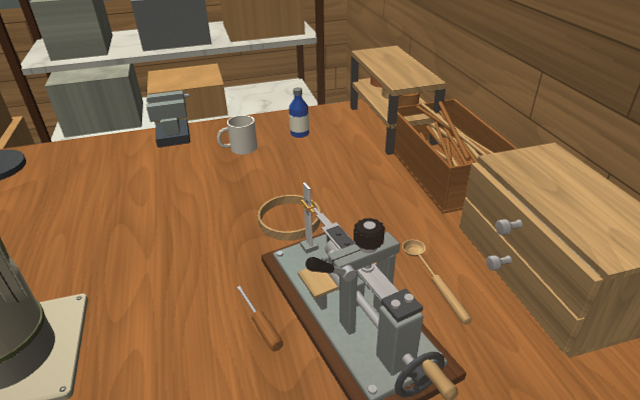

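View pics/top1.png

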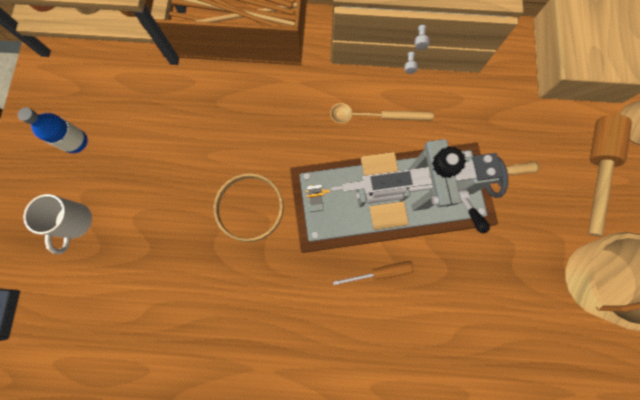

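```bash
python3 - <<'E'
from h import *
# yaw from leaf root -> pointer/index
a=np.array([.6333,-.1895]);k=np.array([.618,-.125]);i=np.array([.5703,.0941])
for p,q in((a,k),(k,i),(a,i)):
    d=q-p; print(np.linalg.norm(d), "yaw",np.arctan2(-d[0],d[1]))
from scipy.spatial.transform import Rotation as R
print(R.from_quat(r.read_state()["eef_rot"]).as_matrix().round(3))
E
```

```text
0.06628981822271049 yaw 0.23290460664198478
0.22423224567398867 yaw 0.21436384017282217
0.2905132699206699 yaw 0.21859427442844137
[[ 0.928  0.374  0.   ]
 [ 0.374 -0.928 -0.   ]
 [ 0.     0.    -1.   ]]
```

The side view shows the knob at about (369,233), the raised lever at (318,265), and the pointer and clip at about (315,208). The top view shows the knob at (449,162), the lever end at (482,225) and the post at (315,190). The mill is at about (0.618, -0.125), yaw 0.217. I'll go above the knob with the closing line clear of the lever.

Call:
arm_command --xyz '[[0,0,0.04],[0,0,0.08],[0,0,0.12],[0,0,0.16],[0,0,0.2],[0.025,0.03,0.2],[0.05,0.06,0.2],[0.075,0.09,0.2],[0.1,0.12,0.2],[0.125,0.15,0.2],[0.15,0.18,0.2],[0.175,0.21,0.2],[0.205,0.245,0.2],[0.235,0.28,0.2],[0.265,0.315,0.2],[0.295,0.35,0.2],[0.325,0.385,0.2],[0.355,0.42,0.2],[0.385,0.455,0.2],[0.385,0.455,0.2]]' --rot '[[0,0,0.12],[0,0,0.24],[0,0,0.36],[0,0,0.48],[0,0,0.6],[0,0,0.72],[0,0,0.84],[0,0,0.96],[0,0,1.08],[0,0,1.2],[0,0,1.32],[0,0,1.44],[0,0,1.56],[0,0,1.68],[0,0,1.8],[0,0,1.92],[0,0,2.04],[0,0,2.16],[0,0,2.28],[0,0,2.4]]' --grip 1 --squeeze 45

```text
time: 2.87
ee_pos: [0.6199, -0.1215, 0.4224]
eef_rot: [0.175, 0.985, 0.001, -0.0]
ft_force: [-0.5, 0.7, 0.1]
width: 0.0868
grip_force: 0.0
```

```bash
python3 - <<'E'
from h import *
print(r.read_state()["joint_positions"].round(3))
for c in("side","top"):
    snap(c,c+"2.png")
    for l in("knob","lever","lever_end","pointer","index_nose","index","leaf"):
        for d in r.spot_point(l,c)[:1]:
            P=w(c,d["at"]); print(c,l,round(d["conf"],2),P.round(4),pix(c,P))
    for d in r.look_for("knob",c)[:1]:print(c,"look knob",d["conf"],w(c,d["at"]).round(4))
a=cv2.imread("pics/side2.png")[150:300,250:430];b=cv2.imread("pics/top2.png")[120:260,300:500]
cv2.imwrite("pics/c2.png",np.hstack([cv2.resize(a,(400,333)),cv2.resize(b,(400,333))]))
E
```

```text
[ 0.537  0.404 -0.656  1.012  0.247  1.796  1.198]
side knob 0.91 [ 0.6199 -0.1266  0.2198] [370.2 242. ]
side lever 0.74 [ 0.5708 -0.1573  0.1987] [346.4 271.5]
side lever_end 0.91 [ 0.5128 -0.1685  0.2438] [310.4 262.5]
side pointer 0.79 [0.5769 0.0605 0.1581] [313.5 209.4]
side index_nose 0.39 [0.5741 0.0648 0.147 ] [311.7 212.9]
side index 0.58 [0.569  0.095  0.1458] [305.4 205.1]
side leaf 0.92 [ 0.63   -0.1917  0.1628] [389.9 295.7]
side look knob 0.75 [ 0.6141 -0.1372  0.2497]
top knob 0.87 [ 0.6204 -0.1247  0.2212] [445.4 162.9]
top lever 0.93 [ 0.5707 -0.1637  0.1973] [464.  196.7]
top lever_end 0.72 [ 0.5158 -0.1772  0.2419] [484.6 226.1]
top pointer 0.9 [0.5763 0.0602 0.1574] [331.2 190. ]
top index_nose 0.44 [0.5727 0.0687 0.1484] [326.3 192.7]
top index 0.68 [0.5699 0.0914 0.1512] [313.8 193. ]
top leaf 0.68 [ 0.6338 -0.1918  0.1572] [470.3 168.9]
top look knob 0.56 [ 0.6168 -0.1181  0.2497]
```

View pics/c2.png

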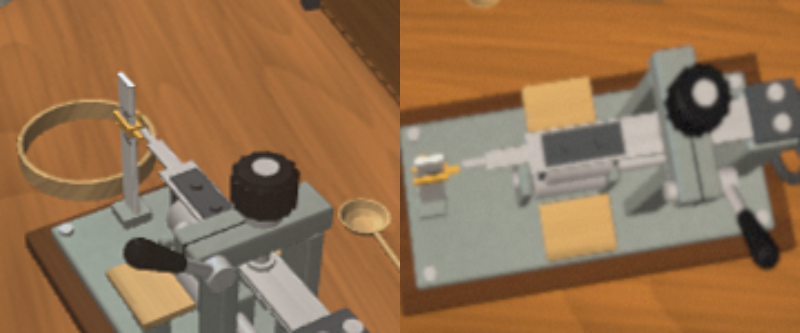

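The side crop shows the knob free on the bridge with the lever up to its left. The top crop shows the pointer just short of the brass clip. The networks agree on the knob at (0.619, -0.125), so I'll descend.

Call:
arm_command --xyz '[[0.0005,-0.0005,-0.03],[0.0005,-0.0005,-0.06],[0.0005,-0.0005,-0.09],[0.0005,-0.0005,-0.12],[0.0005,-0.0005,-0.14],[0.0005,-0.0005,-0.15],[0.0005,-0.0005,-0.15],[0.0005,-0.0005,-0.15]]' --rot '[[0,0,0.05],[0,0,0.05],[0,0,0.05],[0,0,0.05],[0,0,0.05],[0,0,0.05],[0,0,0.05],[0,0,0.05]]'

```text
time: 4.43
ee_pos: [0.6192, -0.1253, 0.2734]
eef_rot: [0.154, 0.988, 0.0, 0.0]
ft_force: [-0.8, 1.2, 0.3]
width: 0.0871
grip_force: 0.0
```

Call:
arm_command --xyz '[[0,0,-0.015],[0,0,-0.03],[0,0,-0.045],[0,0,-0.056],[0,0,-0.056],[0,0,-0.056]]' --rot '[[0,0,0],[0,0,0],[0,0,0],[0,0,0],[0,0,0],[0,0,0]]'

```text
time: 4.93
ee_pos: [0.6193, -0.1252, 0.2175]
eef_rot: [0.154, 0.988, 0.0, 0.0]
ft_force: [-0.6, -0.1, 0.7]
width: 0.0869
grip_force: 0.0
```

Call:
arm_command --xyz '[[0,0,0],[0,0,0],[0,0,0],[0,0,0],[0,0,0],[0,0,0],[0,0,0],[0,0,0],[0,0,0],[0,0,0]]' --rot '[[0,0,0],[0,0,0],[0,0,0],[0,0,0],[0,0,0],[0,0,0],[0,0,0],[0,0,0],[0,0,0],[0,0,0]]' --grip 0 --squeeze 50

```text
time: 5.77
ee_pos: [0.6187, -0.1262, 0.2166]
eef_rot: [0.154, 0.988, -0.0, -0.0]
ft_force: [-1.9, -3.9, 1.4]
width: 0.0469
grip_force: 50.0
```

Call:
arm_command --xyz '[[0,0,0],[0,0,0],[0,0,0],[0,0,0],[0,0,0],[0,0,0],[0,0,0],[0,0,0],[0,0,0],[0,0,0],[0,0,0],[0,0,0],[0,0,0],[0,0,0]]' --rot '[[0,0,-0.1],[0,0,-0.2],[0,0,-0.3],[0,0,-0.4],[0,0,-0.5],[0,0,-0.6],[0,0,-0.7],[0,0,-0.8],[0,0,-0.9],[0,0,-1.0],[0,0,-1.1],[0,0,-1.2],[0,0,-1.2],[0,0,-1.2]]'

```text
time: 6.93
ee_pos: [0.6165, -0.128, 0.2166]
eef_rot: [0.686, 0.727, -0.003, -0.001]
ft_force: [-13.9, -7.9, 8.0]
width: 0.0465
grip_force: 50.0
```

```bash
cat > m.py <<'E'
from h import *
import sys
s=r.read_state();print(s["joint_positions"].round(2),s["torque"].round(2),s["ft_force"].round(1))
D={}
for k in range(4):
  for c in("side","top"):
    im=snap(c,f"{c}_{sys.argv[1]}.png")
    for l in("pointer","index_nose"):
        for d in r.spot_point(l,c):
            P=w(c,d["at"])
            if np.linalg.norm(P-[.5755,.063,.148])<.03: D.setdefault((c,l),[]).append(np.r_[P,pix(c,P)]);break
for k,v in D.items(): print(k,len(v),np.mean(v,0).round(4),np.std(v,0).round(4)[2])
ims=[]
for c,(x0,y0) in(("side",(285,180)),("top",(290,170))):
    ims.append(cv2.resize(cv2.imread(f"pics/{c}_{sys.argv[1]}.png")[y0:y0+50,x0:x0+50],(400,400),interpolation=cv2.INTER_CUBIC))
cv2.imwrite(f"pics/z_{sys.argv[1]}.png",np.hstack(ims))
E
python3 m.py a
```

```text
[ 0.48  0.39 -0.46  1.43  0.18  1.37  0.07] [-1.61  3.02 -0.27] [-13.9  -7.9   8. ]
('side', 'index_nose') 4 [5.77100e-01 6.51000e-02 1.46400e-01 3.13125e+02 2.12800e+02] 0.001
('top', 'pointer') 3 [5.784000e-01 6.050000e-02 1.509000e-01 3.309667e+02 1.897000e+02] 0.0014
('top', 'index_nose') 4 [5.74500e-01 6.68000e-02 1.49500e-01 3.27425e+02 1.91700e+02] 0.0016
```

View pics/z_a.png

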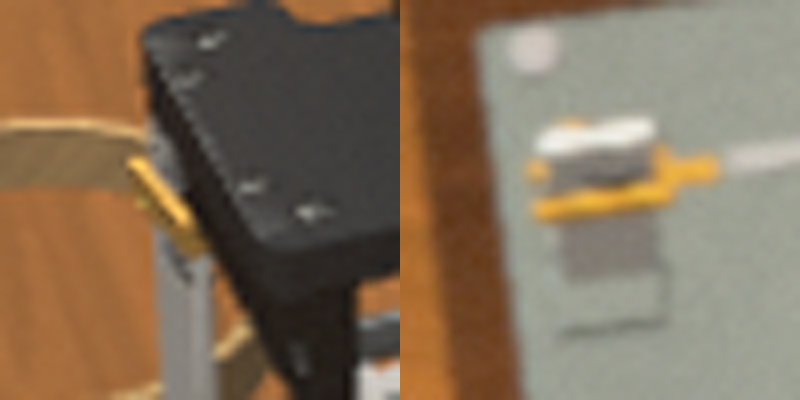

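The gripper hides the pointer in the side view. In the top view the pointer lines up with the nose at about (380,165) in the crop. I'll turn a little further, still short of the mark, and re-centre. Then I'll let go and measure unobstructed.

Call:
arm_command --xyz '[[-0.001,-0.001,0],[-0.002,-0.002,0],[-0.002,-0.002,0],[-0.002,-0.002,0],[-0.002,-0.002,0]]' --rot '[[0,0,-0.1],[0,0,-0.2],[0,0,-0.23],[0,0,-0.23],[0,0,-0.23]]'

```text
time: 8.55
ee_pos: [0.6159, -0.128, 0.2166]
eef_rot: [0.764, 0.645, -0.001, -0.0]
ft_force: [-6.1, -3.8, 3.8]
width: 0.0472
grip_force: 50.0
```

Call:
arm_command --xyz '[[0,0,0],[0,0,0],[0,0,0],[0,0,0],[0,0,0],[0,0,0],[0,0,0.03],[0,0,0.06],[0,0,0.1],[0,0,0.14],[0,0,0.16],[0,0,0.16],[0,0,0.16]]' --rot '[[0,0,0],[0,0,0],[0,0,0],[0,0,0],[0,0,0],[0,0,0],[0,0,0],[0,0,0],[0,0,0],[0,0,0],[0,0,0],[0,0,0],[0,0,0]]' --grip 1

```text
time: 9.63
ee_pos: [0.6175, -0.127, 0.3778]
eef_rot: [0.764, 0.645, 0.001, 0.001]
ft_force: [0.1, 0.5, -1.1]
width: 0.0869
grip_force: 0.0
```

```bash
sed -i 's/norm(P-\[.5755,.063,.148\])<.03/norm(P-[.5755,.063,.148])<.02/' m.py; python3 - <<'E'
import re
s=open('m.py').read()
s=s.replace("ims.append(cv2.resize(cv2.imread(f\"pics/{c}_{sys.argv[1]}.png\")","ims.append(cv2.resize(np.mean([r.camera(c)[...,::-1] for _ in range(4)],0).astype(np.uint8)")
open('m.py','w').write(s)
E
python3 m.py b
```

```text
[ 0.43  0.35 -0.43  1.14  0.14  1.68 -0.13] [-0.02 -0.14  0.05] [ 0.1  0.5 -1.1]
('side', 'pointer') 4 [5.7720e-01 5.9000e-02 1.5140e-01 3.1395e+02 2.1260e+02] 0.0014
('side', 'index_nose') 4 [5.7740e-01 6.5500e-02 1.4830e-01 3.1325e+02 2.1190e+02] 0.0016
('top', 'pointer') 3 [5.796000e-01 6.210000e-02 1.487000e-01 3.301333e+02 1.892667e+02] 0.0007
('top', 'index_nose') 4 [5.75100e-01 6.77000e-02 1.48500e-01 3.26925e+02 1.91450e+02] 0.0019
```

View pics/z_b.png

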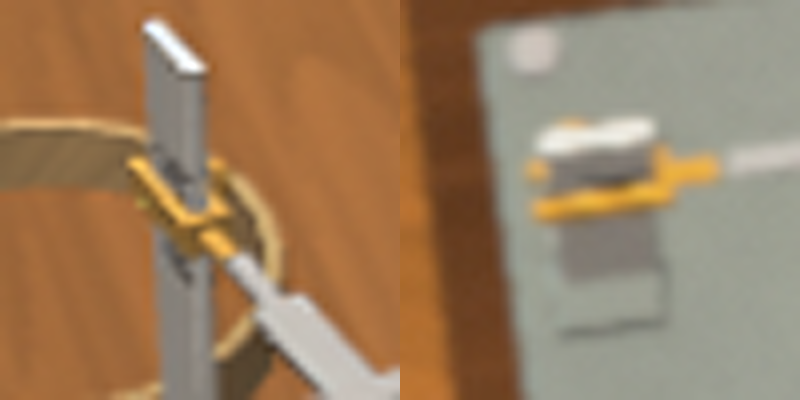

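The side crop shows the clip nose ending at about (228,250) and the leaf point starting at about (232,258), nearly in line. I'll zoom in with a model overlay to get the height offset that is left.

```bash
cat > o.py <<'E'
from h import *
import sys
im=np.mean([r.camera("side")[...,::-1] for _ in range(5)],0).astype(np.uint8)
x0,y0,S=304,202,24
z=cv2.resize(im[y0:y0+24,x0:x0+24],None,fx=S,fy=S,interpolation=cv2.INTER_CUBIC)
yaw=.217;K=np.array([.6165,-.1275])
def M(x,y,h): return np.r_[K+[x*np.cos(yaw)-y*np.sin(yaw),x*np.sin(yaw)+y*np.cos(yaw)],h]
def px(P): return (pix2(P)-[x0,y0]+.5)*S
def pix2(P):
    m=r.camera_model("side"); q=np.linalg.inv(np.array(m["T"]))@np.r_[P,1]
    return np.array([m["cx"]+m["fx"]*q[0]/-q[2], m["cy"]+m["fy"]*q[1]/q[2]])
for n,p in dict(x=(.01,.19,.147),y=(0,.2,.147),z=(0,.19,.157)).items(): print(n,(px(M(*p))-px(M(0,.19,.147))).round(1),"zoom px per 10mm")
print("tip@.147",px(M(0,.19,.147)).round(0))
y2=np.vstack([z,np.zeros((4,z.shape[1],3),np.uint8)])
for i in range(0,24,4):
    cv2.putText(z,str(i*S),(i*S,10),0,.35,(255,255,255),1);cv2.putText(z,str(i*S),(0,i*S+4),0,.35,(255,255,255),1)
cv2.imwrite(f"pics/{sys.argv[1]}.png",z)
E
python3 o.py o1
```

```text
x [109.1 -37.4] zoom px per 10mm
y [-56.8 -65.3] zoom px per 10mm
z [ -3.5 -98.4] zoom px per 10mm
tip@.147 [236. 319.]
```

View pics/o1.png

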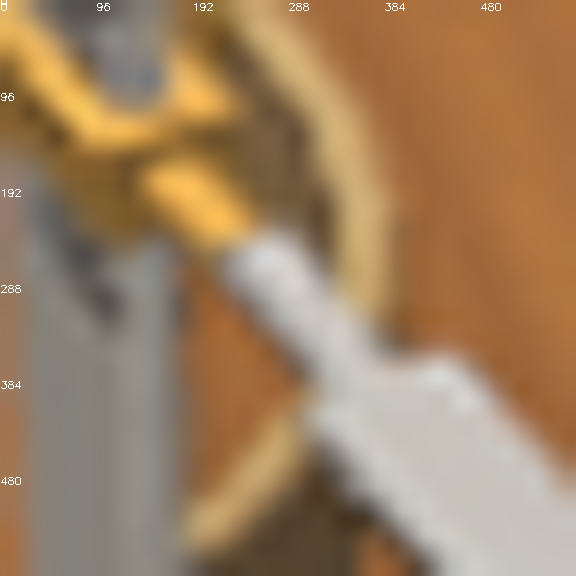

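The zoom shows the nose's end centre at about (230,232) and the leaf point's end centre at about (262,252). That leaves a sideways/height ambiguity, which a top zoom should resolve.

```bash
sed -e 's/"side"/"top"/g' -e 's/x0,y0,S=304,202,24/x0,y0,S=314,178,24/' o.py > ot.py; python3 ot.py o2
```

```text
x [ -20.  -125.4] zoom px per 10mm
y [-129.    18.7] zoom px per 10mm
z [  4.3 -29.8] zoom px per 10mm
tip@.147 [448. 342.]
```

View pics/o2.png

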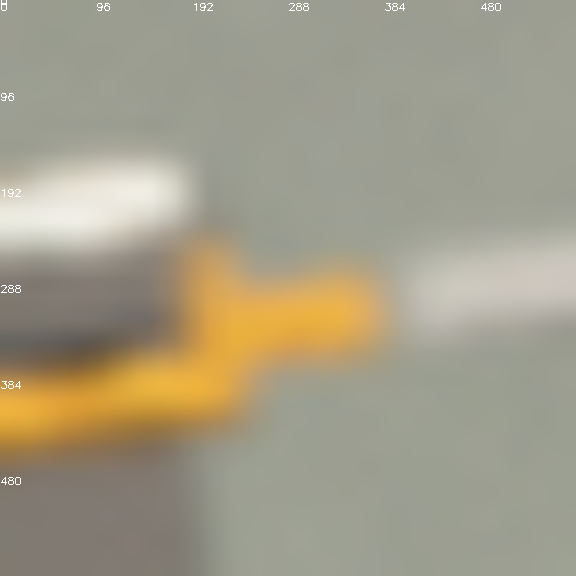

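```bash
cat > q.py <<'E'
import cv2,numpy as np,sys
from scipy.ndimage import map_coordinates as mc
def prof(img,org,u,n,s,half):
    t=np.arange(-half,half+1); P=np.array(org)[:,None]+np.array(u)[:,None]*s+np.array(n)[:,None]*t
    return t,np.array([mc(img[...,k].astype(float),[P[1],P[0]],order=1) for k in range(3)]).T
def edges(t,f):
    # half-max crossings about the peak
    i=np.argmax(f); lo,hi=f[:i+1],f[i:]
    a=(lo.min()+f[i])/2; b=(hi.min()+f[i])/2
    l=np.where(lo<a)[0][-1]; h=i+np.where(hi<b)[0][0]
    return t[l],t[h]
def run(name,org,u,S1,S2,half):
    img=cv2.imread(name); u=np.array(u)/np.hypot(*u); n=np.array([-u[1],u[0]])
    out=[]
    for kind,S in(("nose",S1),("ptr",S2)):
        R=[]
        for s in S:
            t,c=prof(img,org,u,n,s,half)
            f=(c[:,2]+c[:,1])/2-c[:,0] if kind=="nose" else -(c.max(1)-c.min(1))+.3*c.mean(1)
            if kind=="nose": f=f*1.0
            R.append(edges(t,f))
        R=np.array(R);print(name,kind,"lo",R[:,0],"hi",R[:,1],"mid",R.mean().round(1)); out.append(R.mean())
    return out[1]-out[0]
a,b=sys.argv[1:3]
print("side",run(a,(230,232),(56.8,65.3),range(-50,-9,10),range(60,121,12),70))
print("top",run(b,(384,305),(129,-18.7),range(-100,-29,14),range(50,161,20),70))
E
python3 q.py pics/o1.png pics/o2.png
```

```text
pics/o1.png nose lo [-29 -31 -30 -29 -28] hi [37 38 37 35 31] mid 3.1
pics/o1.png ptr lo [-45 -48 -48 -47 -46 -42] hi [39 39 39 39 38 36] mid -3.8
side -6.933333333333334
pics/o2.png nose lo [-31 -31 -32 -33 -34 -34] hi [36 37 38 39 39 39] mid 2.8
pics/o2.png ptr lo [-45 -48 -42 -45 -47 -47] hi [33 30 22 26 29 34] mid -8.3
top -11.083333333333334
```

Depending on the method, the point is somewhere between level and about 1.5 mm above the nose. It can't be lower than -0.2 mm, because I have turned 10.2 mm of at least 10 mm. One more small turn of about 0.12 rad (0.85 mm) centres it.

Call:
arm_command --xyz '[[-0.001,-0.001,-0.03],[-0.001,-0.001,-0.06],[-0.001,-0.001,-0.09],[-0.001,-0.001,-0.12],[-0.001,-0.001,-0.14],[-0.001,-0.001,-0.155],[-0.001,-0.001,-0.161],[-0.001,-0.001,-0.161],[-0.001,-0.001,-0.161]]' --rot '[[0,0,0],[0,0,0],[0,0,0],[0,0,0],[0,0,0],[0,0,0],[0,0,0],[0,0,0],[0,0,0]]'

```text
time: 12.48
ee_pos: [0.6163, -0.1283, 0.2164]
eef_rot: [0.764, 0.645, 0.0, 0.0]
ft_force: [-0.7, -0.7, 0.6]
width: 0.0871
grip_force: 0.0
```

Call:
arm_command --xyz '[[0,0,0],[0,0,0],[0,0,0],[0,0,0],[0,0,0],[0,0,0],[0,0,0],[0,0,0],[0,0,0],[0,0,0]]' --rot '[[0,0,0],[0,0,0],[0,0,0],[0,0,0],[0,0,0],[0,0,0],[0,0,0],[0,0,0],[0,0,0],[0,0,0]]' --grip 0 --squeeze 50

```text
time: 13.32
ee_pos: [0.6158, -0.1282, 0.2156]
eef_rot: [0.764, 0.645, -0.0, -0.0]
ft_force: [-2.5, -0.2, 2.2]
width: 0.0469
grip_force: 50.0
```

Call:
arm_command --xyz '[[0,0,0],[0,0,0],[0,0,0],[0,0,0],[0,0,0]]' --rot '[[0,0,-0.06],[0,0,-0.12],[0,0,-0.12],[0,0,-0.12],[0,0,-0.12]]'

```text
time: 13.73
ee_pos: [0.6155, -0.1282, 0.2156]
eef_rot: [0.801, 0.599, -0.0, -0.0]
ft_force: [-4.7, 1.4, 2.6]
width: 0.0468
grip_force: 50.0
```

Call:
arm_command --xyz '[[0,0,0],[0,0,0],[0,0,0],[0,0,0],[0,0,0],[0,0,0],[0,0,0.03],[0,0,0.06],[0,0,0.1],[0,0,0.14],[0,0,0.16],[0,0,0.16],[0,0,0.16]]' --rot '[[0,0,0],[0,0,0],[0,0,0],[0,0,0],[0,0,0],[0,0,0],[0,0,0],[0,0,0],[0,0,0],[0,0,0],[0,0,0],[0,0,0],[0,0,0]]' --grip 1

```text
time: 14.82
ee_pos: [0.6165, -0.1281, 0.3768]
eef_rot: [0.801, 0.598, 0.001, 0.001]
ft_force: [-0.0, 0.1, -1.2]
width: 0.0868
grip_force: 0.0
```

```bash
python3 m.py c; python3 o.py o3; python3 ot.py o4 >/dev/null; python3 q.py pics/o3.png pics/o4.png
python3 - <<'E'
from h import *
for c in("side","top"):
    r.camera(c)
    for l in("lever","lever_end"):
        for d in r.spot_point(l,c)[:1]:print(c,l,w(c,d["at"]).round(4))
E
```

```text
[ 0.42  0.35 -0.41  1.15  0.14  1.67 -0.24] [-0.05  0.   -0.01] [-0.   0.1 -1.2]
('side', 'pointer') 4 [5.7840e-01 6.0700e-02 1.4970e-01 3.1435e+02 2.1265e+02] 0.0014
('side', 'index_nose') 4 [5.7670e-01 6.6400e-02 1.4740e-01 3.1275e+02 2.1200e+02] 0.0013
('top', 'pointer') 4 [5.78900e-01 6.00000e-02 1.49500e-01 3.31275e+02 1.89650e+02] 0.001
('top', 'index_nose') 4 [5.75600e-01 6.69000e-02 1.49000e-01 3.27425e+02 1.91150e+02] 0.0018
x [109.1 -37.4] zoom px per 10mm
y [-56.8 -65.3] zoom px per 10mm
z [ -3.5 -98.4] zoom px per 10mm
tip@.147 [236. 319.]
pics/o3.png nose lo [-28 -30 -29 -28 -28] hi [37 38 37 35 34] mid 3.8
pics/o3.png ptr lo [-37 -39 -38 -39 -39 -38] hi [44 47 47 48 48 46] mid 4.2
side 0.36666666666666714
pics/o4.png nose lo [-31 -31 -32 -33 -34 -34] hi [37 37 38 38 39 40] mid 2.8
pics/o4.png ptr lo [-41 -40 -39 -43 -42 -43] hi [33 31 29 28 31 26] mid -5.8
top -8.666666666666666
side lever [ 0.5763 -0.1584  0.1995]
side lever_end [ 0.5128 -0.1685  0.2437]
top lever [ 0.5746 -0.1596  0.1993]
top lever_end [ 0.5161 -0.1725  0.2402]
```

The point is now level within about 1 mm. Side centrelines agree to 0.4 zoom px, and the turned sum of 11.0 mm bounds it from below. Next I'll shut the fingers, turn them across the lever and go above it.

Call:
arm_command --xyz '[[-0.02,-0.01,0],[-0.04,-0.02,0],[-0.06,-0.03,0],[-0.08,-0.04,0],[-0.0895,-0.0445,0],[-0.0895,-0.0445,0],[-0.0895,-0.0445,0],[-0.0895,-0.0445,0],[-0.0895,-0.0445,-0.03],[-0.0895,-0.0445,-0.06],[-0.0895,-0.0445,-0.077],[-0.0895,-0.0445,-0.077],[-0.0895,-0.0445,-0.077]]' --rot '[[0,0,-0.12],[0,0,-0.24],[0,0,-0.36],[0,0,-0.48],[0,0,-0.6],[0,0,-0.72],[0,0,-0.84],[0,0,-0.96],[0,0,-1.06],[0,0,-1.06],[0,0,-1.06],[0,0,-1.06],[0,0,-1.06]]' --grip 0 --squeeze 20

```text
time: 18.3
ee_pos: [0.5262, -0.1728, 0.2986]
eef_rot: [0.994, 0.111, -0.0, -0.0]
ft_force: [0.3, -0.2, 1.7]
width: 0.0086
grip_force: 0.0
```

```bash
python3 - <<'E'
from h import *
a=snap("side")[190:330,250:430,::-1];b=snap("top")[120:270,380:540,::-1]
cv2.imwrite("pics/l1.png",np.hstack([cv2.resize(a,(400,311)),cv2.resize(b,(332,311))]))
E
```

```text
(no output)
```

View pics/l1.png

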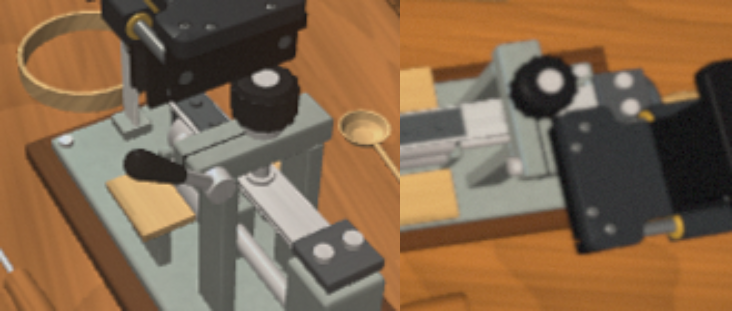

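The side crop shows the fingertips at about (155,100), hovering above the lever handle at (150,165). The knob and post are clear. I'll come down gently.

Call:
arm_command --xyz '[[0,0,-0.012],[0,0,-0.024],[0,0,-0.034],[0,0,-0.038],[0,0,-0.042],[0,0,-0.046],[-0.001,0,-0.05],[-0.002,0,-0.053],[-0.002,0,-0.053]]' --rot '[[0,0,0],[0,0,0],[0,0,0],[0,0,0],[0,0,0],[0,0,0],[0,0,0],[0,0,0],[0,0,0]]'

```text
time: 19.15
ee_pos: [0.5244, -0.1733, 0.2462]
eef_rot: [0.994, 0.111, 0.0, 0.001]
ft_force: [-1.9, -0.1, 5.4]
width: 0.0004
grip_force: 2.1
```

Call:
arm_command --xyz '[[-0.001,0,-0.003],[-0.002,0,-0.006],[-0.003,-0.001,-0.009],[-0.005,-0.001,-0.012],[-0.006,-0.001,-0.015],[-0.007,-0.002,-0.018],[-0.008,-0.002,-0.02],[-0.008,-0.002,-0.02]]' --rot '[[0,0,0],[0,0,0],[0,0,0],[0,0,0],[0,0,0],[0,0,0],[0,0,0],[0,0,0]]'

```text
time: 19.82
ee_pos: [0.5168, -0.1749, 0.2264]
eef_rot: [0.994, 0.111, 0.001, 0.0]
ft_force: [-1.6, 0.7, 5.4]
width: 0.0002
grip_force: 2.1
```

Call:
arm_command --xyz '[[-0.001,0,-0.001],[-0.002,0,-0.002],[-0.003,-0.001,-0.003],[-0.004,-0.001,-0.004],[-0.004,-0.001,-0.004]]' --rot '[[0,0,0],[0,0,0],[0,0,0],[0,0,0],[0,0,0]]'

```text
time: 20.23
ee_pos: [0.5141, -0.1754, 0.2227]
eef_rot: [0.994, 0.112, 0.002, 0.0]
ft_force: [5.2, 1.4, 3.5]
width: 0.0004
grip_force: 2.7
```

Call:
arm_command --xyz '[[-0.001,0,-0.001],[-0.001,0,-0.002],[-0.001,0,-0.002],[-0.001,0,-0.002]]' --rot '[[0,0,0],[0,0,0],[0,0,0],[0,0,0]]'

```text
time: 20.57
ee_pos: [0.513, -0.1755, 0.2207]
eef_rot: [0.994, 0.111, 0.002, 0.0]
ft_force: [5.9, 1.0, 4.1]
width: 0.0006
grip_force: 2.8
```

Call:
arm_command --xyz '[[0.001,0,-0.001],[0.001,0,-0.002],[0.001,0,-0.003],[0.001,0,-0.003],[0.001,0,-0.003]]' --rot '[[0,0,0],[0,0,0],[0,0,0],[0,0,0],[0,0,0]]'

```text
time: 20.98
ee_pos: [0.5125, -0.1759, 0.2172]
eef_rot: [0.994, 0.111, 0.0, 0.0]
ft_force: [0.2, 0.9, 5.4]
width: 0.0008
grip_force: 2.7
```

Call:
arm_command --xyz '[[0,0,-0.001],[0,0,-0.002],[0,0,-0.002],[0,0,-0.002]]' --rot '[[0,0,0],[0,0,0],[0,0,0],[0,0,0]]'

```text
time: 21.32
ee_pos: [0.5121, -0.1761, 0.215]
eef_rot: [0.994, 0.111, -0.0, 0.0]
ft_force: [-2.2, 0.9, 5.5]
width: 0.0005
grip_force: 2.8
```

Call:
arm_command --xyz '[[0,0,-0.001],[0,0,-0.002],[0,0,-0.002],[0,0,-0.002]]' --rot '[[0,0,0],[0,0,0],[0,0,0],[0,0,0]]'

```text
time: 21.65
ee_pos: [0.5118, -0.1762, 0.2129]
eef_rot: [0.994, 0.111, -0.001, 0.0]
ft_force: [-3.2, 0.1, 6.3]
width: 0.0004
grip_force: 2.9
```

Call:
arm_command --xyz '[[0,0,-0.001],[0,0,-0.002],[0,0,-0.002],[0,0,-0.002]]' --rot '[[0,0,0],[0,0,0],[0,0,0],[0,0,0]]'

```text
time: 21.98
ee_pos: [0.5118, -0.1762, 0.211]
eef_rot: [0.994, 0.111, -0.001, 0.0]
ft_force: [-3.1, 0.7, 7.0]
width: 0.0003
grip_force: 2.9
```

Call:
arm_command --xyz '[[0,0,-0.001],[0,0,-0.002],[0,0,-0.002],[0,0,-0.002]]' --rot '[[0,0,0],[0,0,0],[0,0,0],[0,0,0]]'

```text
time: 22.32
ee_pos: [0.5117, -0.1763, 0.2089]
eef_rot: [0.994, 0.111, -0.001, 0.0]
ft_force: [-3.6, -0.2, 6.5]
width: 0.0004
grip_force: 2.9
```

Call:
arm_command --xyz '[[0,0,-0.001],[0,0,-0.002],[0,0,-0.002],[0,0,-0.002]]' --rot '[[0,0,0],[0,0,0],[0,0,0],[0,0,0]]'

```text
time: 22.65
ee_pos: [0.5116, -0.1764, 0.2072]
eef_rot: [0.994, 0.111, -0.001, 0.0]
ft_force: [-5.3, 0.4, 9.8]
width: 0.0004
grip_force: 4.3
```

Call:
arm_command --xyz '[[0,0,-0.001],[0,0,-0.001],[0,0,-0.001]]' --rot '[[0,0,0],[0,0,0],[0,0,0]]'

```text
time: 22.9
ee_pos: [0.5116, -0.1765, 0.2067]
eef_rot: [0.994, 0.111, -0.001, 0.001]
ft_force: [-6.5, -0.4, 13.4]
width: 0.0004
grip_force: 6.1
```

Call:
arm_command --xyz '[[0.0,0,-0.001],[0.0,0,-0.0015],[0.0,0,-0.0015],[0.0,0,-0.0015]]' --rot '[[0,0,0],[0,0,0],[0,0,0],[0,0,0]]'

```text
time: 23.23
ee_pos: [0.5116, -0.1767, 0.2061]
eef_rot: [0.994, 0.111, -0.0, 0.001]
ft_force: [-10.2, 0.4, 19.2]
width: 0.0004
grip_force: 9.2
```

Call:
arm_command --xyz '[[0,0,-0.0003],[0,0,-0.0003],[0,0,-0.0003],[0,0,-0.0003],[0,0,-0.0003],[0,0,-0.0003]]' --rot '[[0,0,0],[0,0,0],[0,0,0],[0,0,0],[0,0,0],[0,0,0]]'

```text
time: 23.73
ee_pos: [0.5117, -0.1767, 0.2059]
eef_rot: [0.994, 0.111, -0.0, 0.001]
ft_force: [-10.7, 1.0, 21.3]
width: 0.0003
grip_force: 9.9
```

Call:
arm_command --xyz '[[0,0,0.01],[0,0,0.03],[0,0,0.06],[0,0,0.09],[-0.03,0,0.12],[-0.06,0,0.15],[-0.09,0,0.15],[-0.12,0,0.15],[-0.12,0,0.15],[-0.12,0,0.15]]' --rot '[[0,0,0],[0,0,0],[0,0,0],[0,0,0],[0,0,0],[0,0,0],[0,0,0],[0,0,0],[0,0,0],[0,0,0]]'

```text
time: 24.57
ee_pos: [0.3914, -0.1761, 0.3543]
eef_rot: [0.994, 0.11, 0.0, 0.001]
ft_force: [0.9, -0.1, 0.0]
width: 0.0008
grip_force: 0.0
```

```bash
python3 - <<'E'
from h import *
a=snap("side")[170:330,240:440,::-1]
cv2.imwrite("pics/f1.png",cv2.resize(a,(750,600),interpolation=cv2.INTER_CUBIC))
for c in("side","top"):
    r.camera(c)
    for l in("lever_end","pointer","index_nose"):
        for d in r.spot_point(l,c)[:1]:print(c,l,round(d["conf"],2),w(c,d["at"]).round(4))
E
python3 o.py o5; python3 ot.py o6>/dev/null; python3 q.py pics/o5.png pics/o6.png|grep -v pics
```

```text
side lever_end 0.97 [ 0.499  -0.1695  0.2009]
side pointer 0.77 [0.5781 0.0618 0.1476]
side index_nose 0.68 [0.5758 0.0655 0.1482]
top lever_end 0.76 [ 0.4989 -0.1781  0.1985]
top pointer 0.64 [0.5785 0.0585 0.1496]
top index_nose 0.42 [0.5719 0.068  0.1501]
x [109.1 -37.4] zoom px per 10mm
y [-56.8 -65.3] zoom px per 10mm
z [ -3.5 -98.4] zoom px per 10mm
tip@.147 [236. 319.]
side 0.666666666666667
top -9.833333333333332
```

View pics/f1.png

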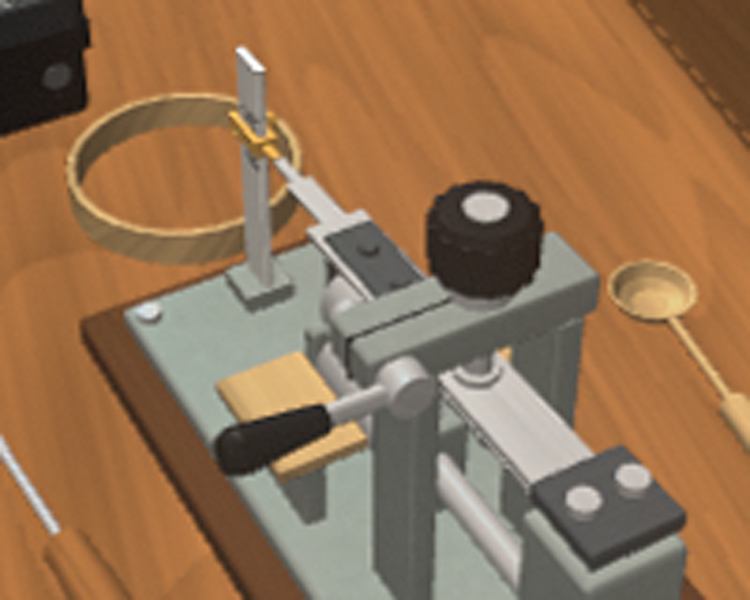

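The lever is down (handle at about (270,440) in the crop, end about 199 mm up). The leaf point meets the clip nose at about (278,158), and the robot is clear. I'll hand in.

```bash
python3 -c "
from bench import r
print(r.close_job())"
```

```text
the job is handed in; nothing more can be done
None
```

The job is handed in, with no verdict returned: the leaf point measured level with the index nose to about 1 mm, and the lever was tightened onto its stop at about 21 N in the vertical (24 N in total) and left down, with the robot clear.

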